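# Put the released part away in its tilt bin

### The arm

A 6-joint arm with a two-finger parallel gripper is mounted at the origin on a cart in front of the work surface, level with it; the furniture and walls round the work are solid. World frame = base frame: x ahead of the robot, y to its left, z up, the work surface at z = 0. Lengths are in m, angles in rad, forces in N, time in s.
With the tool pointing down it reaches from about 0.35 to 0.95 m from the base axis. Payload 17.4 kg.
Tool frame: the origin (TCP) lies midway between the tips of the shut fingers; the grasp point (between the pads) lies 19 mm behind it; z points along the fingers, y is the line along which they close (so a half turn about z gives the same grasp; the last joint's range is limited). The gripper opens to 93 mm and grips with 3 to 60 N. Pads are 15 mm wide; open, the fingers measure 128 mm over their backs; the gripper's body (75 mm by 188 mm) begins 65 mm behind the grasp point.
Start: joints at [-1.178, 0.116, 1.442, -0, 1.584, -0.038], TCP at [0.282, -0.613, 0.219] pointing down, gripper open.
Joint ranges: [-2.83, 2.83], [-0.83, 2.19], [0.07, 2.5], [-1.14, 4.28], [0.01, 3], [-2.97, 2.97]. Speed limits (rad/s): [1.89, 1.89, 2.22, 3.14, 3.14, 3.14].

### API

Orientations are given as a rotation vector (axis times angle).
In Python, from rig import robot gives the robot as it stands. Calls block until the motion is done:
- robot.move_to(position, orientation): joint-space move of the TCP to a pose.
- robot.movel(position, rot=None, max_speed=0.15, until_force=None): straight line of the TCP; rot=None keeps the orientation; max_speed is the mean speed in m/s. With until_force (N) it stops when the force on the tool has changed by that much, and returns True; else False.
- robot.set_joints(angles): joint-space move.
- robot.command_gripper(opening): finger opening in m; the grip force is fixed at half the most; returns when the fingers have stopped.
- robot.wait(seconds).
- robot.inverse_kinematics(position, orientation): joint angles nearest the present ones, or None.
- robot.capture(name): name is "side" or "top"; returns a dict with "color" (480x640x3 uint8, red, green, blue), "intrinsics" (3x3 intrinsics, pixels), "D" ([k1, k2, p1, p2, k3] as OpenCV has them; the pictures are not rectified), "R" (3x3) and "t" (3): a world point X has camera coordinates R X + t. Camera axes: x right, y down, z forward; pixel columns grow to the right and rows downward; lengths in m; the calibration is good to about 2 mm. A picture is of the moment at which its call begins. There is no depth.
A pose or a line that the arm cannot do raises robot.IKError and nothing moves.
- robot.finish_job(): hands the job in; it is judged then, once.
Readings, each from a call of its own:
- robot.get_t(): time.
- robot.get_q(): joint angles.
- robot.get_joint_vel(): joint speeds.
- robot.get_joint_efforts(): joint torques, N m.
- robot.get_ee_pos(): TCP position.
- robot.get_tcp_rot(): TCP orientation.
- robot.get_wrist_force(): force on the tool from outside, world axes, zero at the start.
- robot.get_wrist_torque(): the same for the moment, N m.
- robot.get_finger_gap(): finger opening in m.
- robot.get_grip_force(): force on a finger pad.
Only numpy, scipy, OpenCV 4.12 (cv2) and the standard library are available. Lean on these libraries where they do the work, as an engineer would, in place of code of your own. Each camera call takes 0.05 s, during which the arm holds its last target. There are 200 camera calls.

### The job

Put the part that lies in the green tray away in the tilt bin that already holds parts of its kind: pull that bin open by its bar, put the part in and push the bin fully shut again. Keep the other two bins shut, and leave the parts in the yellow tray, which are on hold, and everything else as they are.

Things in the scene. Friction and masses are not known exactly. Their poses are not given: they have to be found in the camera images.
- bin_cabinet: grey steel tilt-bin cabinet, 126 deep x 310 wide x 142 mm high, fixed, with three clear bins side by side (blue bezels). Origin: centre of its underside; x from its front (towards the robot) to its back, y to the left as the robot sees it, z up. Hinge lines of the bins: along y, 60 mm in front of the origin, 14 mm up, middles at y = +100 (left), 0, -100 mm (right)
- bin_left (a joint): tilt of the left bin about its bottom front edge, rad: 0 shut, grows as its top tips towards the robot, 0.8 is the stop. Past about 0.35 its weight (0.32 kg in all) keeps it open against the stop, below that it falls shut; the hinge is free
- bin_left_grip (a point): middle of the left bin's steel bar pull (bar 10 mm thick, straight for 44 mm along the cabinet's y), standing on the top edge of the bin's front; shut, it is 14 mm in front of and 160 mm above the hinge line, clear 27 mm above the cabinet's top; it moves with the bin
- bin_left_in (a point): middle of the left bin's inside, 40 mm above its floor; moves with the bin. Inside, the bin is 88 mm wide, 87 mm deep; clear front 118 mm high, back wall 64 mm. Fully open, the mouth in front of the cabinet reaches from the cabinet's front to 84 mm before it (front edge of the mouth 96 mm above the worktop; its side walls rise from there to 124 mm at the cabinet)
- bin_middle (a joint): tilt of the middle bin about its bottom front edge, rad: 0 shut, grows as its top tips towards the robot, 0.8 is the stop. Past about 0.35 its weight (0.32 kg in all) keeps it open against the stop, below that it falls shut; the hinge is free
- bin_middle_grip (a point): middle of the middle bin's steel bar pull (bar 10 mm thick, straight for 44 mm along the cabinet's y), standing on the top edge of the bin's front; shut, it is 14 mm in front of and 160 mm above the hinge line, clear 27 mm above the cabinet's top; it moves with the bin
- bin_middle_in (a point): middle of the middle bin's inside, 40 mm above its floor; moves with the bin. Inside, the bin is 88 mm wide, 87 mm deep; clear front 118 mm high, back wall 64 mm. Fully open, the mouth in front of the cabinet reaches from the cabinet's front to 84 mm before it (front edge of the mouth 96 mm above the worktop; its side walls rise from there to 124 mm at the cabinet)
- bin_right (a joint): tilt of the right bin about its bottom front edge, rad: 0 shut, grows as its top tips towards the robot, 0.8 is the stop. Past about 0.35 its weight (0.32 kg in all) keeps it open against the stop, below that it falls shut; the hinge is free
- bin_right_grip (a point): middle of the right bin's steel bar pull (bar 10 mm thick, straight for 44 mm along the cabinet's y), standing on the top edge of the bin's front; shut, it is 14 mm in front of and 160 mm above the hinge line, clear 27 mm above the cabinet's top; it moves with the bin
- bin_right_in (a point): middle of the right bin's inside, 40 mm above its floor; moves with the bin. Inside, the bin is 88 mm wide, 87 mm deep; clear front 118 mm high, back wall 64 mm. Fully open, the mouth in front of the cabinet reaches from the cabinet's front to 84 mm before it (front edge of the mouth 96 mm above the worktop; its side walls rise from there to 124 mm at the cabinet)
- green_tray: shallow green tray for released parts, one lies in it; 150 x 150 mm (x, y), fixed, floor 5 mm thick, rim 12 mm high. Origin: centre of its underside, z up
- yellow_tray: shallow yellow tray for parts on hold, two lie in it; 150 x 250 mm (x, y), fixed, floor 5 mm thick, rim 12 mm high. Origin: centre of its underside, z up
- red_cap: red ribbed screw cap, 62 mm in diameter, 26 mm high, 12 to 45 g; lies flat in one of the two trays at the start. Origin: centre of its underside, z up
- red_cap_stock: stock of the same kind as red_cap (red ribbed screw cap, 62 mm in diameter, 26 mm high): lies on the floor of one of the bins, seen through its clear front. Origin: centre of its underside
- blue_cap: blue ribbed screw cap, 46 mm in diameter, 26 mm high, 12 to 45 g; lies flat in one of the two trays at the start. Origin: centre of its underside, z up
- blue_cap_stock: stock of the same kind as blue_cap (blue ribbed screw cap, 46 mm in diameter, 26 mm high): lies on the floor of one of the bins, seen through its clear front, a second one like it stacked on top. Origin: centre of its underside
- stopper: black rubber stopper, 43 mm in diameter, 27 mm high, 12 to 45 g; lies flat in one of the two trays at the start. Origin: centre of its underside, z up
- stopper_stock: stock of the same kind as stopper (black rubber stopper, 43 mm in diameter, 27 mm high): lies on the floor of one of the bins, seen through its clear front, a second one like it stacked on top. Origin: centre of its underside
- jar: white screw-top jar, 64 mm in diameter, 82 mm high, bystander; origin at its underside
- small_bottle: small glass bottle with blue cap, 57 mm in diameter, 118 mm high, bystander; origin at its underside
- marker: felt marker, 130 mm long, bystander; origin at its underside
Mind the look-alikes: they are no part of the job. Leave any purple or turquoise look-alike of the blue_cap alone.

How it is judged:
On the way, in this order (a step that is already met when the one before it is completed fails the run):
1. the bin that holds the released part's kind is pulled open (more than 0.65 rad) (((distance between red_cap and yellow_tray above 0.105 m and distance between red_cap_stock and bin_left_in below 0.07 m and value of joint bin_left above 0.65 rad) or (distance between red_cap and yellow_tray above 0.105 m and distance between red_cap_stock and bin_middle_in below 0.07 m and value of joint bin_middle above 0.65 rad) or (distance between red_cap and yellow_tray above 0.105 m and distance between red_cap_stock and bin_right_in below 0.07 m and value of joint bin_right above 0.65 rad) or (distance between blue_cap and yellow_tray above 0.105 m and distance between blue_cap_stock and bin_left_in below 0.07 m and value of joint bin_left above 0.65 rad) or (distance between blue_cap and yellow_tray above 0.105 m and distance between blue_cap_stock and bin_middle_in below 0.07 m and value of joint bin_middle above 0.65 rad) or (distance between blue_cap and yellow_tray above 0.105 m and distance between blue_cap_stock and bin_right_in below 0.07 m and value of joint bin_right above 0.65 rad) or (distance between stopper and yellow_tray above 0.105 m and distance between stopper_stock and bin_left_in below 0.07 m and value of joint bin_left above 0.65 rad) or (distance between stopper and yellow_tray above 0.105 m and distance between stopper_stock and bin_middle_in below 0.07 m and value of joint bin_middle above 0.65 rad) or (distance between stopper and yellow_tray above 0.105 m and distance between stopper_stock and bin_right_in below 0.07 m and value of joint bin_right above 0.65 rad))), for 0.2 s.
2. the released part lies in that open bin, let go (((distance between each of red_cap_stock, red_cap and bin_left_in below 0.07 m and contact force between the fingers and red_cap below 0.1 N and value of joint bin_left above 0.5 rad) or (distance between each of red_cap_stock, red_cap and bin_middle_in below 0.07 m and contact force between the fingers and red_cap below 0.1 N and value of joint bin_middle above 0.5 rad) or (distance between each of red_cap_stock, red_cap and bin_right_in below 0.07 m and contact force between the fingers and red_cap below 0.1 N and value of joint bin_right above 0.5 rad) or (distance between each of blue_cap_stock, blue_cap and bin_left_in below 0.07 m and contact force between the fingers and blue_cap below 0.1 N and value of joint bin_left above 0.5 rad) or (distance between each of blue_cap_stock, blue_cap and bin_middle_in below 0.07 m and contact force between the fingers and blue_cap below 0.1 N and value of joint bin_middle above 0.5 rad) or (distance between each of blue_cap_stock, blue_cap and bin_right_in below 0.07 m and contact force between the fingers and blue_cap below 0.1 N and value of joint bin_right above 0.5 rad) or (distance between each of stopper_stock, stopper and bin_left_in below 0.07 m and contact force between the fingers and stopper below 0.1 N and value of joint bin_left above 0.5 rad) or (distance between each of stopper_stock, stopper and bin_middle_in below 0.07 m and contact force between the fingers and stopper below 0.1 N and value of joint bin_middle above 0.5 rad) or (distance between each of stopper_stock, stopper and bin_right_in below 0.07 m and contact force between the fingers and stopper below 0.1 N and value of joint bin_right above 0.5 rad))), for 0.2 s.
At the end, for the whole second after the job is handed in: the part from the green tray lies at rest in the bin with the stock of its kind, all three bins are shut (each under 0.04 rad), and the two parts on hold lie in the yellow tray (((distance between each of red_cap, red_cap_stock and bin_left_in below 0.07 m and distance between each of blue_cap, stopper and yellow_tray below 0.105 m and linear speed of red_cap below 0.03 m/s) or (distance between each of red_cap, red_cap_stock and bin_middle_in below 0.07 m and distance between each of blue_cap, stopper and yellow_tray below 0.105 m and linear speed of red_cap below 0.03 m/s) or (distance between each of red_cap, red_cap_stock and bin_right_in below 0.07 m and distance between each of blue_cap, stopper and yellow_tray below 0.105 m and linear speed of red_cap below 0.03 m/s) or (distance between each of blue_cap, blue_cap_stock and bin_left_in below 0.07 m and distance between each of red_cap, stopper and yellow_tray below 0.105 m and linear speed of blue_cap below 0.03 m/s) or (distance between each of blue_cap, blue_cap_stock and bin_middle_in below 0.07 m and distance between each of red_cap, stopper and yellow_tray below 0.105 m and linear speed of blue_cap below 0.03 m/s) or (distance between each of blue_cap, blue_cap_stock and bin_right_in below 0.07 m and distance between each of red_cap, stopper and yellow_tray below 0.105 m and linear speed of blue_cap below 0.03 m/s) or (distance between each of stopper, stopper_stock and bin_left_in below 0.07 m and distance between each of red_cap, blue_cap and yellow_tray below 0.105 m and linear speed of stopper below 0.03 m/s) or (distance between each of stopper, stopper_stock and bin_middle_in below 0.07 m and distance between each of red_cap, blue_cap and yellow_tray below 0.105 m and linear speed of stopper below 0.03 m/s) or (distance between each of stopper, stopper_stock and bin_right_in below 0.07 m and distance between each of red_cap, blue_cap and yellow_tray below 0.105 m and linear speed of stopper below 0.03 m/s)) and value of joint each of bin_left, bin_middle, bin_right below 0.04 rad); the robot touches nothing.
It fails at once if a bin of a kind that is on hold is opened (more than 0.3 rad) ((distance between red_cap and yellow_tray below 0.105 m and distance between red_cap_stock and bin_left_in below 0.07 m and value of joint bin_left above 0.3 rad) or (distance between red_cap and yellow_tray below 0.105 m and distance between red_cap_stock and bin_middle_in below 0.07 m and value of joint bin_middle above 0.3 rad) or (distance between red_cap and yellow_tray below 0.105 m and distance between red_cap_stock and bin_right_in below 0.07 m and value of joint bin_right above 0.3 rad) or (distance between blue_cap and yellow_tray below 0.105 m and distance between blue_cap_stock and bin_left_in below 0.07 m and value of joint bin_left above 0.3 rad) or (distance between blue_cap and yellow_tray below 0.105 m and distance between blue_cap_stock and bin_middle_in below 0.07 m and value of joint bin_middle above 0.3 rad) or (distance between blue_cap and yellow_tray below 0.105 m and distance between blue_cap_stock and bin_right_in below 0.07 m and value of joint bin_right above 0.3 rad) or (distance between stopper and yellow_tray below 0.105 m and distance between stopper_stock and bin_left_in below 0.07 m and value of joint bin_left above 0.3 rad) or (distance between stopper and yellow_tray below 0.105 m and distance between stopper_stock and bin_middle_in below 0.07 m and value of joint bin_middle above 0.3 rad) or (distance between stopper and yellow_tray below 0.105 m and distance between stopper_stock and bin_right_in below 0.07 m and value of joint bin_right above 0.3 rad)).
It fails at once if a part on hold is moved by more than 25 mm (distance of each of red_cap, blue_cap from where it was at the start of the episode above 0.025 m or distance of each of red_cap, stopper from where it was at the start of the episode above 0.025 m or distance of each of blue_cap, stopper from where it was at the start of the episode above 0.025 m).
It fails at once if the jar, the small bottle or the marker is moved by more than 30 mm (distance of any of jar, small_bottle, marker from where it was at the start of the episode above 0.03 m).
It also fails if it takes over 67 s, if anything falls off the work surface, if the arm or the gripper's body presses on something with over 40 N, if the wrist force passes 120 N, or if a joint passes its speed limit or range.

## Working session

There is one attempt and no reset: what is moved stays moved. The work goes in short steps, each a Python script; the robot and the scene stay as the last script left them, time stands still between calls to the robot, and variables do not carry over. Pictures are saved under pics/ and viewed, at most 10 in all, crops included, and the job is handed in when it is done.

```bash
mkdir -p pics; ls
python3 - <<'E'
from rig import robot
import cv2,pickle
for n in("side","top"):
    c=robot.capture(n); pickle.dump(c,open(n+'.pkl','wb')); cv2.imwrite(f'pics/{n}0.png',c['color'][:,:,::-1])
    print(n,c['intrinsics'].tolist(),c['D'],c['R'].tolist(),c['t'])
print(robot.get_tcp_rot(),robot.get_t())
E
```

```text
pics
side [[459.19544063907216, 0.0, 322.14900272133883], [0.0, 459.19544063907216, 241.0937607485309], [0.0, 0.0, 1.0]] [-0.10042153  0.          0.          0.          0.        ] [[0.9819555451235908, -0.1872894615472491, -0.02619093343837878], [-0.11029601542615693, -0.45468855864102975, -0.8837947180324487], [0.15361671908404056, 0.8707358797214482, -0.46714123280178393]] [-0.53090746  0.16950967  1.31899865]
top [[552.0658978736132, 0.0, 327.12033486614786], [0.0, 552.0658978736132, 247.84605462993332], [0.0, 0.0, 1.0]] [-0.06944131  0.          0.          0.          0.        ] [[-0.058158192923306616, -0.9983067847154501, 0.0010900399055373863], [-0.9780867669624411, 0.05676152162817328, -0.20031077343820936], [0.19990973185129, -0.01271586621330325, -0.9797318030244759]] [-0.01173543  0.57600205  1.33356405]
[-3.06800968e+00 -6.71246609e-01  3.17558045e-04] 0.1
```

View pics/side0.png

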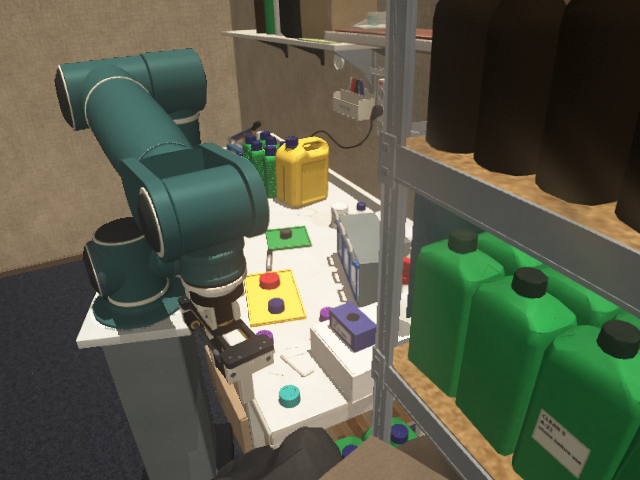

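View pics/top0.png

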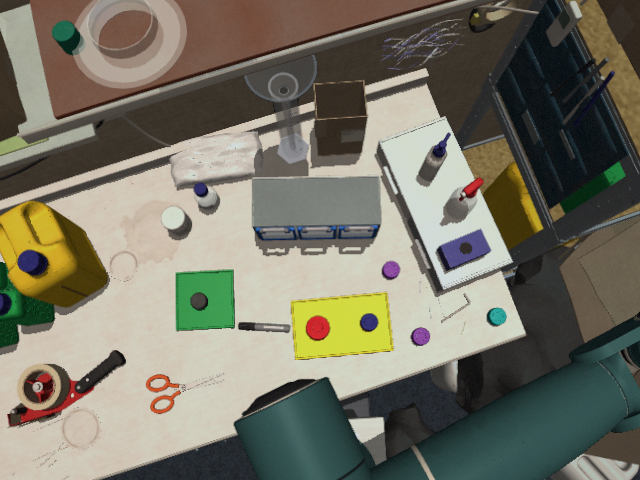

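The top view shows a black stopper in the green tray at (199,300). The red cap (318,327) and blue cap (369,322) are in the yellow tray, and the cabinet spans (252..380, 178..240) with its bars at about y=250. The purple caps at (391,270) and (421,337) and the turquoise one at (497,316) are look-alikes, so I leave them alone. The next crop is enlarged to see the bin contents and confirm the part.

```bash
cat > h.py <<'E'
import numpy as np,cv2,pickle
from scipy.spatial.transform import Rotation as Rn
def ray(c,p,z):
    u=cv2.undistortPoints(np.array([[p]],float),c['intrinsics'],c['D'])[0,0]
    d=c['R'].T@np.array([u[0],u[1],1]); o=-c['R'].T@c['t']
    return o+d*(z-o[2])/d[2]
def proj(c,X):
    return cv2.projectPoints(np.array(X,float).reshape(-1,1,3),cv2.Rodrigues(c['R'])[0],c['t'],c['intrinsics'],c['D'])[0][:,0]
def blob(c,lo,hi,box):
    x0,y0,x1,y1=box; h=cv2.cvtColor(c['color'],cv2.COLOR_RGB2HSV)[y0:y1,x0:x1]
    m=cv2.inRange(h,lo,hi); k=max(cv2.findContours(m,cv2.RETR_EXTERNAL,cv2.CHAIN_APPROX_NONE)[0],key=cv2.contourArea)
    return k[:,0]+[x0,y0],cv2.contourArea(k)
E
python3 - <<'E'
from h import *
t=pickle.load(open('top.pkl','rb'));s=pickle.load(open('side.pkl','rb'))
a=cv2.resize(s['color'][195:310,325:415],None,fx=4,fy=4,interpolation=2)
b=cv2.resize(t['color'][170:260,245:390],(435*800//800,270),interpolation=2)
d=cv2.resize(t['color'][265:335,170:270],(435,190),interpolation=2)
im=np.zeros((460,800,3),np.uint8); im[:460,:360]=a; im[:270,365:800]=b; im[270:,365:]=d
cv2.imwrite('pics/crop1.png',im[:,:,::-1])
k,A=blob(t,(0,0,0),(179,255,75),(180,275,232,328)); (cx,cy),r=cv2.minEnclosingCircle(k); print('stopper',cx,cy,r,A,ray(t,(cx,cy),.025))
k,A=blob(t,(45,100,40),(80,255,255),(165,260,245,340)); print('green',cv2.minAreaRect(k),ray(t,cv2.minAreaRect(k)[0],.008))
for p in [(253,178),(380,177),(380,229),(252,230)]: print(p,ray(t,p,.142))
E
```

```text
stopper 199.0 301.5 9.013978004455566 217.0 [0.46099804 0.28775323 0.025     ]
green ((204.01211547851562, 299.8388671875), (58.35565185546875, 58.07011413574219), 87.95458984375) [0.46657973 0.27855058 0.008     ]
(253, 178) [0.74100876 0.12600469 0.142     ]
(380, 177) [ 0.72558161 -0.18284497  0.142     ]
(380, 229) [ 0.59576171 -0.17263992  0.142     ]
(252, 230) [0.61101898 0.13227296 0.142     ]
```

View pics/crop1.png

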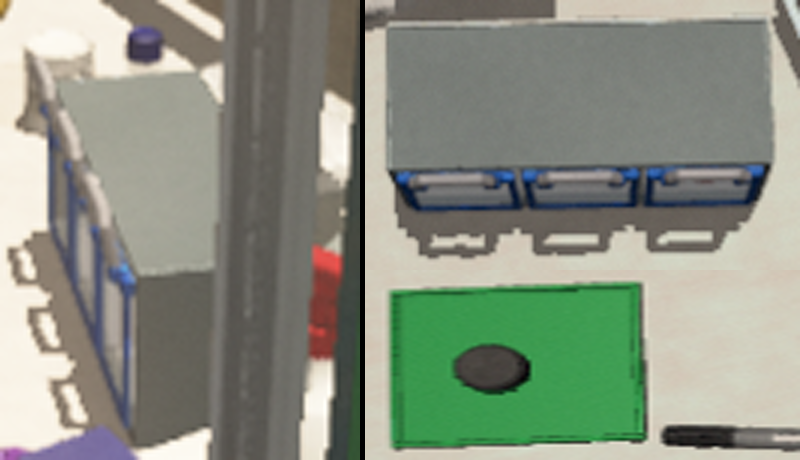

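The crop confirms a black stopper in the green tray. The stock can't be made out at this contrast, so I'm stretching the windows in both views and checking how well the arm can reach for a peek.

```bash
cat >> h.py <<'E'
C=np.array([[.74100876,.12600469],[.72558161,-.18284497],[.59576171,-.17263992],[.61101898,.13227296]])
ax=((C[0]-C[1])+(C[3]-C[2])); ax/=np.linalg.norm(ax)      # cabinet y
cxv=np.array([ax[1],-ax[0]])                                # cabinet x (to back)
yaw=np.arctan2(cxv[1],cxv[0])
front=(C[2]+C[3])/2; O=np.r_[front+cxv*.063,0]
def W(x,y,z): return O+np.r_[cxv*x+ax*y,z]
def bar(y,th): return W(-.060-.014*np.cos(th)-.160*np.sin(th),y,.014+.160*np.cos(th)-.014*np.sin(th))
def tool(pitch,closing='v',flip=1):
    # z axis pitched down from cabinet x by pitch; closing 'v': in vertical plane, 'h': along cabinet y
    z=np.r_[cxv*np.cos(pitch),-np.sin(pitch)]; l=np.r_[ax,0]; n=np.cross(z,l)
    y=flip*(n if closing=='v' else l)
    return Rn.from_matrix(np.c_[np.cross(y,z),y,z]).as_rotvec()
E
python3 - <<'E'
from h import *
from rig import robot
print('yaw',yaw,'O',O,'size',np.linalg.norm(C[0]-C[1]),np.linalg.norm(C[0]-C[3]))
t=pickle.load(open('top.pkl','rb'));s=pickle.load(open('side.pkl','rb'))
print('bars px',proj(t,[bar(y,0) for y in(.1,0,-.1)]).tolist(),proj(s,[bar(y,0) for y in(.1,0,-.1)]).tolist())
def e(i):
    i=np.clip((i.astype(float)/255)**.6*255,0,255).astype(np.uint8); return i
a=cv2.resize(e(t['color'][222:246,250:384]),(800,143),interpolation=2)
b=cv2.resize(e(s['color'][200:306,332:364]),None,fx=4.3,fy=4.3,interpolation=2)
im=np.zeros((600,800,3),np.uint8); im[:143]=a; im[144:144+b.shape[0],:b.shape[1]]=b[:456]
cv2.imwrite('pics/crop2.png',im[:,:,::-1])
for P in (0,.3,.5,.7,.9,1.2,1.57):
  r=[]
  for f in(1,-1):
    R=tool(P,'v',f); z=Rn.from_rotvec(R).as_matrix()[:,2]
    for y in(.1,0,-.1):
      for th in(0,.25,.85):
        q=robot.inverse_kinematics(bar(y,th)+.012*z,R); r.append(int(q is not None))
  print(P,r)
E
```

```text
yaw -0.04995237098683139 O [ 0.66631176 -0.02332917  0.        ] size 0.30923471577304856 0.13014082416075792
bars px [[272.7100589844526, 231.22792084469265], [315.7516519992801, 230.88253150012952], [358.8036157133439, 230.5514805776627]] [[333.997837149252, 212.67396380629842], [339.62409067853326, 226.85422313940654], [346.05334642605754, 243.07420280062902]]
0 [1, 0, 0, 0, 0, 0, 0, 0, 0, 1, 0, 0, 0, 0, 0, 0, 0, 0]
0.3 [0, 0, 0, 1, 0, 0, 1, 0, 0, 0, 0, 0, 1, 0, 0, 1, 0, 0]
0.5 [1, 1, 0, 1, 1, 0, 1, 1, 0, 1, 1, 0, 0, 0, 0, 1, 1, 0]
0.7 [1, 1, 0, 1, 1, 0, 1, 1, 0, 1, 1, 0, 0, 0, 0, 1, 1, 0]
0.9 [1, 1, 1, 1, 1, 1, 1, 1, 1, 1, 1, 1, 0, 0, 0, 1, 1, 1]
1.2 [1, 1, 1, 1, 1, 1, 1, 1, 1, 1, 1, 1, 0, 0, 0, 1, 1, 1]
1.57 [1, 1, 1, 1, 1, 1, 1, 1, 1, 0, 0, 1, 0, 0, 0, 1, 1, 1]
```

View pics/crop2.png

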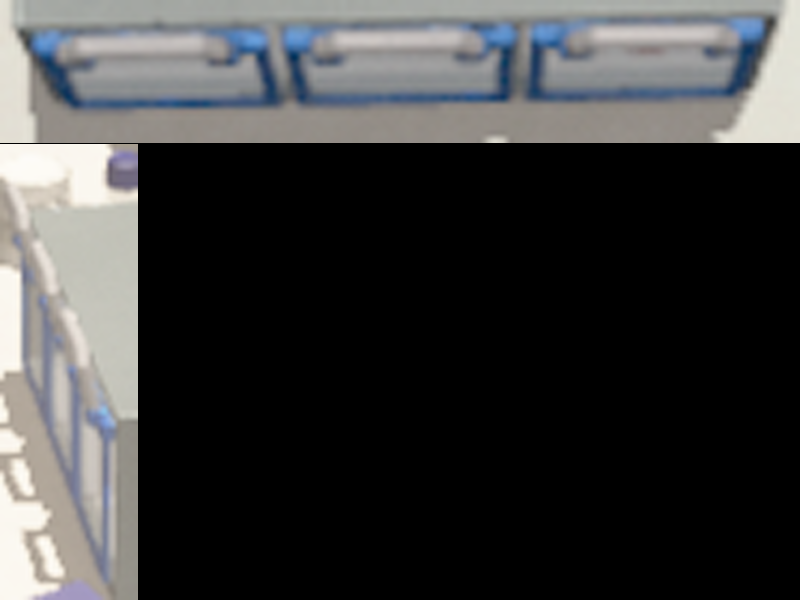

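The top crop shows a reddish tint behind the right bin's window at about (359,230). The left and middle windows are ambiguous. I'll hook the left bar with closed fingers and tilt that bin about 0.24 rad, below the 0.3 limit, to see inside.

```bash
cat >> h.py <<'E'
O[:2]+=cxv*.002
P=.9; RH=tool(P,'h'); ZH=np.r_[cxv*np.cos(P),-np.sin(P)]; NH=np.r_[cxv*np.sin(P),np.cos(P)]
def hook(y,th,off=.014,deep=.020): return bar(y,th)+ZH*deep+NH*off
def snap(robot,tag):
    o={}
    for n in("side","top"):
        c=robot.capture(n); o[n]=c; pickle.dump(c,open(f'{n}_{tag}.pkl','wb')); cv2.imwrite(f'pics/{n}_{tag}.png',c['color'][:,:,::-1])
    return o
E
python3 - <<'E'
from h import *
from rig import robot
y=.105
RR=min((tool(P,'h',1),tool(P,'h',-1)),key=lambda r:np.abs(robot.inverse_kinematics(hook(y,0,.03)+[0,0,.15],r)-robot.get_q()).max())
np.save('RR.npy',RR)
p=robot.get_ee_pos(); robot.movel([p[0],p[1],.38],max_speed=.3)
robot.move_to(hook(y,0,.03)+[0,0,.15],RR); print(robot.get_t())
robot.command_gripper(0.0)
robot.movel(hook(y,0,.026),max_speed=.2)
f0=robot.get_wrist_force()
for th in np.linspace(0,.24,5): robot.movel(hook(y,th),max_speed=.08)
print(robot.get_t(),robot.get_wrist_force()-f0)
c=snap(robot,'peekL')['top']
im=cv2.resize(c['color'][170:290,220:400],(800,533),interpolation=2); cv2.imwrite('pics/pl.png',im[:,:,::-1])
E
```

```text
3.5333
7.2667 [0.57970583 0.22641442 0.05053601]
```

View pics/pl.png

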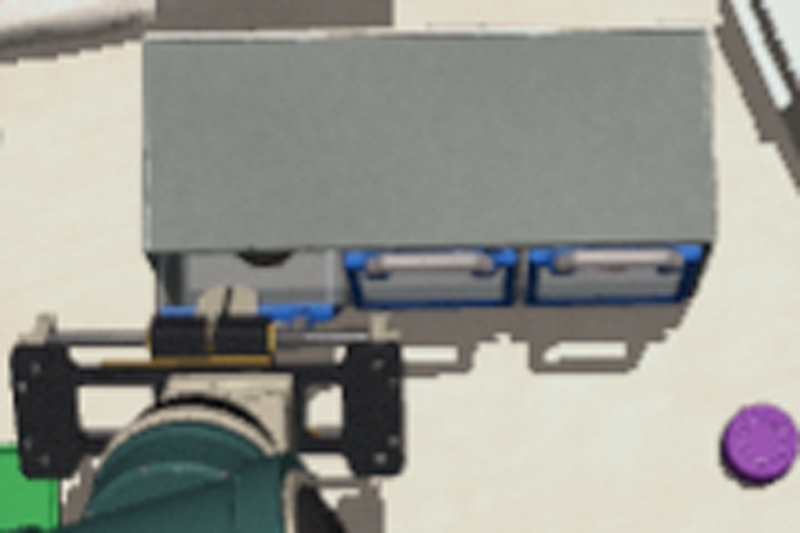

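In the peek, the left bin holds a dark, neutral-coloured round top at crop (265,255), about (280,227) in the full picture. It's black rather than navy, so I'll check its colour in numbers, then open this bin fully and pick the stopper.

Run:
```python
from h import *
from rig import robot
c=pickle.load(open('top_peekL.pkl','rb'))['color']; b=pickle.load(open('top.pkl','rb'))['color']
d=c[224:230,272:288].reshape(-1,3); d=d[np.argsort(d.sum(1))[:12]]
print('dark px',d.mean(0),'stopper ref',b[297:305,195:203].reshape(-1,3).mean(0),'blue ref',b[318:326,365:373].reshape(-1,3).mean(0))
m=d.mean(0).astype(float)
assert m[2]<1.5*m[0]+8
y=.105; RR=np.load('RR.npy')
for th in (.32,.40,.47): robot.movel(hook(y,th),max_speed=.1)
robot.wait(.4)
robot.movel(robot.get_ee_pos()+[0,0,.16],max_speed=.3)
print(robot.get_t())
S=np.array([.461,.288])
down=min((tool(np.pi/2,'h',1),tool(np.pi/2,'h',-1)),key=lambda r:np.abs(robot.inverse_kinematics([*S,.15],r)-robot.get_q()).max()); np.save('down.npy',down)
robot.move_to([*S,.16],down); robot.command_gripper(.07)
print(robot.get_t())
c=snap(robot,'open')['top']
robot.movel([*S,.012],max_speed=.15); robot.command_gripper(.02)
print('gap',robot.get_finger_gap(),robot.get_grip_force(),robot.get_t())
robot.movel([*S,.22],max_speed=.25)
print('gap',robot.get_finger_gap(),robot.get_grip_force(),robot.get_t())
im=cv2.resize(c['color'][170:330,170:400],(800,556),interpolation=2); cv2.imwrite('pics/op.png',im[:,:,::-1])
```

```text
dark px [34.66666667 32.41666667 31.33333333] stopper ref [71.453125 66.75     62.359375] blue ref [ 52.234375  49.34375  111.9375  ]
9.2583
11.4583
gap 0.0423874840484362 30.00071883201599 13.25
gap 0.042244456263046515 29.999913275241852 14.2333
```

View pics/op.png

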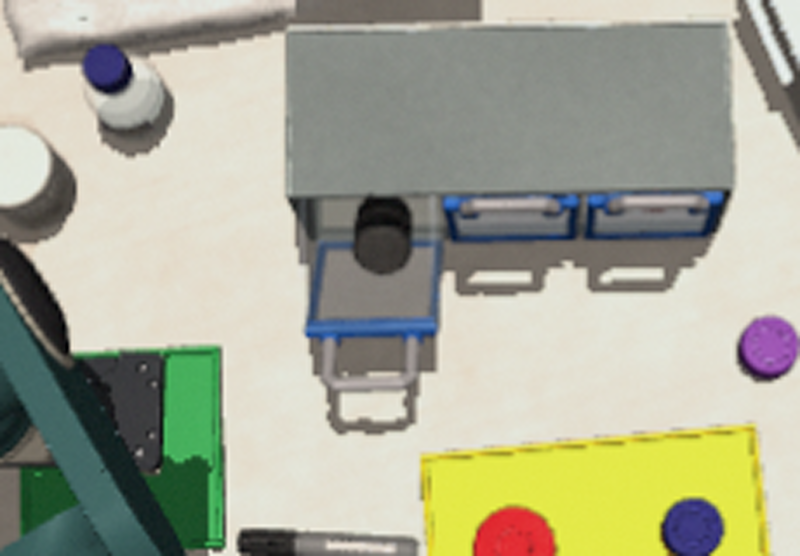

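The left bin is fully open with two black stoppers in it (crop (382,235)), and the other two bins are shut. The stopper is in the grip with a 42 mm gap. Next I release it in the mouth, in front of the stack.

Run:
```python
from h import *
from rig import robot
c=pickle.load(open('top_open.pkl','rb'))
print('mouth edge seen',ray(c,(276.8,263.5),.096),'pred',W(-.147,.1,.096))
down=np.load('down.npy'); p=W(-.063-.044,.108,0)
robot.move_to([p[0],p[1],.22],down); robot.movel([p[0],p[1],.112],max_speed=.12)
print('f',robot.get_wrist_force(),robot.get_t())
robot.command_gripper(.062); robot.wait(.2)
robot.movel([p[0],p[1],.25],max_speed=.25)
q=np.array([.42,.0,.38])
robot.move_to([.42,.28,.33],down); robot.wait(.2); print(robot.get_t())
c=snap(robot,'placed')['top']
im=cv2.resize(c['color'][170:330,170:400],(800,556),interpolation=2); cv2.imwrite('pics/pd.png',im[:,:,::-1])
```

```text
mouth edge seen [0.53486625 0.08010927 0.096     ] pred [0.52648579 0.08378618 0.096     ]
f [ 0.23136095  0.61044753 -0.91739871] 16.1833
18.8333
```

View pics/pd.png

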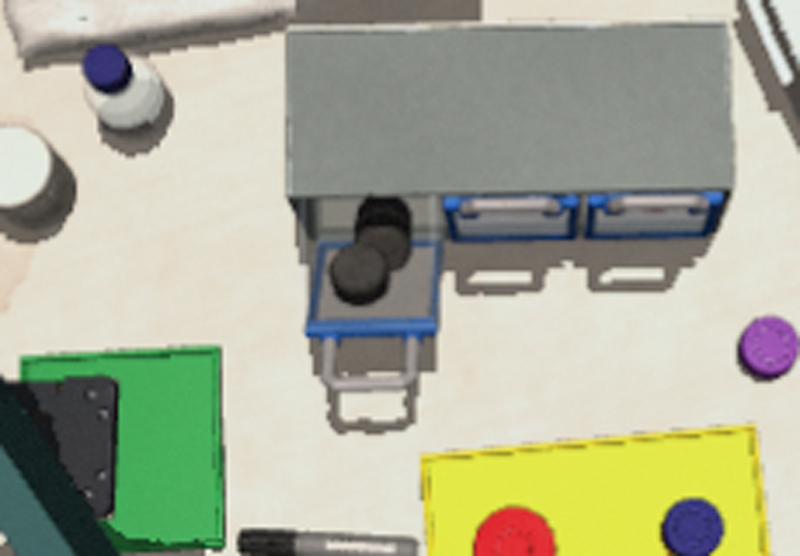

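The stopper lies in the open left bin next to the stack (crop (360,275)), let go. Next I push the bin shut by its bar with closed fingers.

Run:
```python
from h import *
from rig import robot
down=np.load('down.npy'); e=np.r_[cxv,0]; y=.1
pt=lambda th,o=.014:bar(y,th)-e*o-[0,0,.022]
robot.command_gripper(0.0)
s=pt(.8,.055); robot.move_to(s+[0,0,.1],down); robot.movel(s,max_speed=.25)
for th in np.r_[.8:.08:-.1,0.05]: robot.movel(pt(th),max_speed=.1)
print(robot.get_t(),robot.get_wrist_force())
print('hit',robot.movel(pt(0,.0),max_speed=.03,until_force=6),robot.get_ee_pos()-pt(0),robot.get_wrist_force())
robot.movel(pt(0,.07),max_speed=.15)
robot.movel(pt(0,.07)+[0,0,.15],max_speed=.25)
robot.move_to([.42,.28,.33],down); robot.wait(.3); print(robot.get_t())
c=snap(robot,'shut')['top']
im=cv2.resize(c['color'][170:350,170:410],(800,600),interpolation=2); cv2.imwrite('pics/sh.png',im[:,:,::-1])
```

```text
24.45 [-0.53988515 -0.70658272 -0.98708846]
hit True [ 1.39739643e-03 -4.56022377e-05 -6.88699975e-04] [-5.08312482  0.1077215   4.85679138]
27.3917
```

View pics/sh.png

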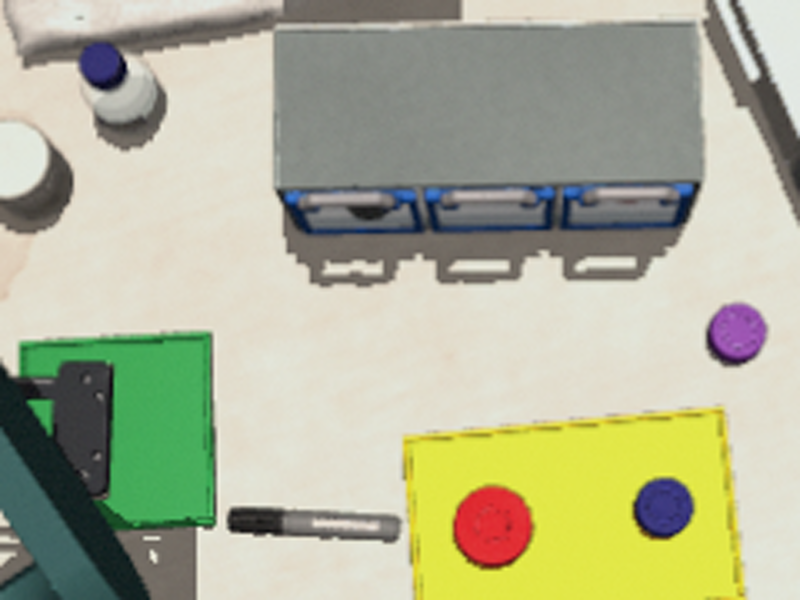

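All three bins look shut (bars in line at crop y≈197). A stopper shows through the left front at (370,207), and the trays and bystanders haven't moved. I'm handing the job in.

```bash
python3 -c "
from rig import robot
print(robot.finish_job())"
```

```text
the job is handed in; nothing more can be done
None
```

I put the black stopper away in the left bin with the other stoppers, pushed the bin fully shut and handed the job in at about 27 s of the 67 s limit; no verdict came back.

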